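# Brace the pin jar and unscrew its cap

## Robot

A 6-joint arm with a two-finger parallel gripper is mounted at the origin on the work surface. World frame = base frame: x ahead of the robot, y to its left, z up, the work surface at z = 0. Lengths are in mm, angles in rad, forces in N, time in s.
With the tool pointing down it reaches from about 275 to 875 mm from the base axis. Payload 12.5 kg.
Tool frame: the origin (TCP) lies at the very end of the fingers, on their centre line; the grasp point (between the pads) lies 19 mm behind it; z points along the fingers, y is the line along which they close (so a half turn about z gives the same grasp; the last joint's range is limited). The gripper opens to 85 mm and grips with 20 to 120 N. Pads are 22 mm wide; open, the fingers measure 114 mm over their backs; the gripper's body (76 mm by 85 mm) begins 54 mm behind the grasp point. The pads swing forward as they close: fully open they stand 13 mm farther back than shut.
Start: joints at [-1.278, 0.351, 1.652, -0, 1.139, -0.085], TCP at [202.9, -511.191, 206.99] pointing down, gripper open.
Joint ranges: [-2.75, 2.75], [-0.79, 2.1], [0.01, 2.65], [-1.57, 4.71], [0.07, 3.14], [-2.87, 2.87]. Speed limits (rad/s): [2.22, 2.22, 2.79, 3.14, 3.14, 3.14].

## Interface

Orientations are given as a rotation vector (axis times angle).
In Python, from station import manip gives the robot as it stands. Calls block until the motion is done:
- manip.reach(position, orientation): joint-space move of the TCP to a pose.
- manip.move_linear(position, ori=None, vel=150, contact_N=None): straight line of the TCP; ori=None keeps the orientation; vel is the mean speed in mm/s. With contact_N (N) it stops when the force on the tool has changed by that much, and returns True; else False.
- manip.movej(angles): joint-space move.
- manip.release() and manip.grasp(squeeze=None): open the fingers fully, or close them until they stop; squeeze is the grip in N (None keeps the last).
- manip.hold(seconds).
- manip.ik(position, orientation): joint angles nearest the present ones, or None.
- manip.observe(): the state.
- manip.camera(name): name is "scene" or "top"; returns the picture (420x560x3 uint8, blue, green, red); there is no depth.
- manip.get_calibration(name): a dict with "vfov" (degrees; the focal length in pixels is half the picture's height over the tangent of half this angle, whatever the lens; pixels are square), "cx", "cy" (the principal point, pixels), "k1" (the pictures are not rectified: a ray, as slopes to the right and down, at radius r is drawn at 1 + k1 r^2 times it, then the intrinsics apply), "R" (3x3) and "t" (3): a world point X has camera coordinates R X + t. Camera axes: x right, y down, z forward; pixel columns grow to the right and rows downward; lengths in mm; the calibration is good to about 2 mm. A picture is of the moment at which its call begins. get_calibration takes no time and is no camera call.
A pose or a line that the arm cannot do raises manip.IKError and nothing moves.
- manip.finish_job(): hands the job in; it is judged then, once.
Trained networks look in the newest picture that a camera, given by its name, has taken for a name from the list of things; names that differ only in an ending like _2 or _b are one class to them, and where a whole thing is asked for, a point or a joint stands for the part that bears it (a point fixed in the world has none). Each returns a list of dicts, best first, with "p" (0 to 1); they miss things now and then, are a little off and sometimes report something else, mostly with a low value. They report only what shows in the picture. A call takes as long as a camera call. They do not tell look-alikes from the thing itself.
- manip.find_in(name, camera): "extent" ([left, top, right, bottom] in pixels, round what is visible of it).
- manip.silhouettes(name, camera): "pixels" (420x560 bool, what is visible of it) and "extent" ([left, top, right, bottom] in pixels, round what is visible of it).
- manip.tip_of(name, camera): "uv" ([column, row] in pixels: a listed point, or the origin of a listed thing).
The state is a dict: "t": time; "qpos": joint angles; "qd": joint speeds; "effort": joint torques, N m; "tool_pos": TCP position; "tcp_rot": TCP orientation; "contact_force": force on the tool from outside, world axes, zero at the start; "ft_torque": the same for the moment, N m; "grip_width": finger opening in mm; "grip_force": force on a finger pad.
Only numpy, scipy, OpenCV 4.12 (cv2) and the standard library are available. Lean on these libraries where they do the work, as an engineer would, in place of code of your own. Each camera call takes 0.05 s, during which the arm holds its last target. There are 200 camera calls.

## Task

Gently set the square glass pin jar, its cap still on, upright and fully down in the square pocket of the plywood block, which keeps it from turning. Then, with the jar staying down in the pocket, unscrew its tight cap anticlockwise only until the thread lets go, lift the cap clear, and finish still holding it level in the gripper just above the open mouth, one to four centimetres over the rim, touching nothing else. Leave everything else on the table where it is, including the tin in the round pocket.

Things in the scene. Friction and masses are not known exactly. Their poses are not given: they have to be found in the camera images.
- jar: Square clear glass jar with brass pins inside, 0.25 to 0.4 kg, standing loose with its cap screwed on. Origin: centre of its underside, z up, x and y square to its sides. Body 54 x 54 mm, 60 mm high; above it a round neck, 43 mm diameter, to the rim 80 mm above the origin. It may be carried by its body or by its cap.
- mouth (a point): Centre of the jar's rim, 80 mm above the jar's origin (hidden in the cap at first). Around the neck below it are three thread ridges, 120 degrees apart and each 50 degrees long, rising anticlockwise.
- cap: Round steel screw cap, 58 mm over its 16 small flats (up to 60 over the corners), 20 mm high, 65 g. Origin: centre of its lower rim, z up; x within 5 degrees of the jar's x when screwed on. Screwed on, it lies 66 to 67 mm above the jar's origin. Three lugs inside hook under the jar's ridges; a springy liner makes it tight: up to about 1 N m to turn.
- cap_top (a point): Centre of the cap's top face, 20 mm above the cap's origin. The cap rises 2 mm along the thread and lets go after 40 to 52 degrees of anticlockwise turn (seen from above) relative to the jar; then it lifts straight off. Beyond about 95 degrees it hooks under the next ridges, so stop at 60 to 85 degrees.
- block: Plywood block fixed to the table, 105 (x) x 185 (y) x 34 mm high; origin: centre of its underside, z up. Two pockets, both 22 mm deep: a square one at y = -43 mm, sides along x and y, 58 mm wide, no lead-in (2 mm of play each side of the jar, a few degrees of turn; the jar fits at any quarter turn), and a round one, 65 mm diameter, at y = +47 mm, with a tin in it.
- pocket (a point): Centre of the floor of the square pocket, 22 mm below the top of the block; axes as the block's. The jar's origin comes here.
- tin: Round aluminium tin, 58 mm diameter, 44 mm high, standing in the round pocket; origin at the centre of its underside. Not to be disturbed.
- glue: White plastic bottle, 44 mm diameter, 120 mm high, standing; origin at the centre of its underside. Not to be disturbed.
- bolt1: Hexagonal steel bolt head 21 mm over the flats, 12 mm high, lying loose; origin at the centre of its underside. Not to be disturbed.
- bolt2: Another such bolt head. Not to be disturbed.
- saw: Hand fret saw with a red U-shaped frame lying flat, about 240 x 150 mm, up to 22 mm high; origin at the middle of the blade, the frame extends to its +x. Not to be disturbed.
- hammer: Small hammer lying, 240 mm long along its x, origin at the centre of its underside. Not to be disturbed.
- offcut: Flat piece of wood 50 x 130 x 6 mm; origin at the centre of its underside. Not to be disturbed.
There are look-alikes about, which are no part of the job. What is meant by the cap is not orange or turquoise, and is the larger of those in its own colour.

How it is judged:
By the outcome, as a careful person would: the job done as asked, in the order asked, and still so for the second after the job is handed in, while the arm keeps its last pose, push and grip.
It also fails if it takes over 45 s, if anything falls off the work surface, if the arm or the gripper's body presses on something with over 40 N, if the wrist force passes 120 N, or if a joint passes its speed limit or range.

## Working session

There is one attempt and no reset: what is moved stays moved. The work goes in short steps, each a Python script; the robot and the scene stay as the last script left them, time stands still between calls to the robot, and variables do not carry over. Pictures are saved under pics/ and viewed, at most 10 in all, crops included, and the job is handed in when it is done.

```bash
mkdir -p pics; ls; cat > h.py <<'E'
import numpy as np, cv2
from station import manip
def cal(n):
    c=manip.get_calibration(n); f=210/np.tan(np.radians(c["vfov"])/2)
    return c,f,np.array(c["R"],float),np.array(c["t"],float)
def ray(n,uv):
    c,f,R,t=cal(n); d=np.array([(uv[0]-c["cx"])/f,(uv[1]-c["cy"])/f]); s=d.copy()
    for _ in range(30): s=d/(1+c["k1"]*(s@s))
    return -R.T@t, R.T@np.array([s[0],s[1],1])
def at_z(n,uv,z):
    o,d=ray(n,uv); return o+d*(z-o[2])/d[2]
def proj(n,X):
    c,f,R,t=cal(n); p=R@np.array(X,float)+t; s=p[:2]/p[2]; s=s*(1+c["k1"]*(s@s))
    return np.array([c["cx"],c["cy"]])+f*s
E
python3 - <<'E'
from h import *
for n in("scene","top"):
    im=manip.camera(n); cv2.imwrite(f"pics/{n}0.png",im)
    print(n,manip.get_calibration(n))
    for k in("jar","cap","block","tin","glue","hammer","saw","offcut","bolt1"):
        print(k,[(np.round(d["extent"]).astype(int).tolist(),round(d["p"],2)) for d in manip.find_in(k,n)])
    for k in("cap_top","pocket","jar","block"):
        print(k,[(np.round(d["uv"],1).tolist(),round(d["p"],2)) for d in manip.tip_of(k,n)])
print(manip.observe())
E
```

```text
pics
scene {'vfov': 54.657053431593134, 'cx': 276.83078198068483, 'cy': 205.9594622357481, 'k1': 0.021388199147069825, 'R': array([[-0.73360631,  0.67956567, -0.00350318],
       [ 0.58625512,  0.63025154, -0.5090068 ],
       [-0.34369566, -0.37546436, -0.86075537]]), 't': array([ 409.80664283, -284.38260186, 1335.79973561])}
jar [([346, 239, 365, 265], 0.74)]
cap [([346, 229, 373, 252], 0.79), ([363, 270, 391, 296], 0.77), ([315, 252, 336, 272], 0.71), ([331, 211, 344, 228], 0.53)]
block [([204, 147, 259, 203], 0.95)]
tin [([223, 170, 245, 191], 0.87)]
glue [([221, 229, 239, 260], 0.69)]
hammer []
saw [([407, 307, 510, 419], 0.85)]
offcut [([221, 170, 244, 191], 0.3), ([202, 146, 258, 203], 0.25)]
bolt1 [([304, 187, 308, 192], 0.58), ([267, 226, 276, 235], 0.47)]
cap_top [([377.3, 282.5], 0.96), ([363.6, 236.6], 0.67), ([338.8, 220.3], 0.6), ([323.3, 262.9], 0.57)]
pocket [([226.9, 160.8], 0.63)]
jar [([358.2, 249.1], 0.7)]
block [([232.0, 180.6], 0.58), ([233.0, 253.1], 0.34)]
top {'vfov': 44.598581939662296, 'cx': 278.10745909743076, 'cy': 210.7845250878396, 'k1': 0.0120930783852
[... 852 characters left out ...]
': 1.4, 'qpos': array([-1.27761186e+00,  3.50660945e-01,  1.65182068e+00,  1.55707381e-06,
        1.13914341e+00, -8.45996844e-02]), 'qd': array([-1.03706234e-03, -1.96938940e-03,  4.41340024e-04,  2.15617461e-03,
       -1.30520132e-05,  2.23189695e-05]), 'effort': array([-5.17297613e-04, -5.06027412e+01, -2.91644633e+01, -6.26651149e-05,
        7.29978747e-04,  5.31809349e-06]), 'tool_pos': array([ 202.88806287, -511.1727949 ,  207.00308946]), 'tcp_rot': array([-3.08568116e+00, -5.89892270e-01,  3.08559578e-06]), 'contact_force': array([ 0.52641627,  1.3425189 , -0.74353932]), 'ft_torque': array([-0.0181739 , -0.05099099, -0.05017987]), 'grip_force': 0.0, 'grip_width': 85.65523023979681}
```

View pics/scene0.png

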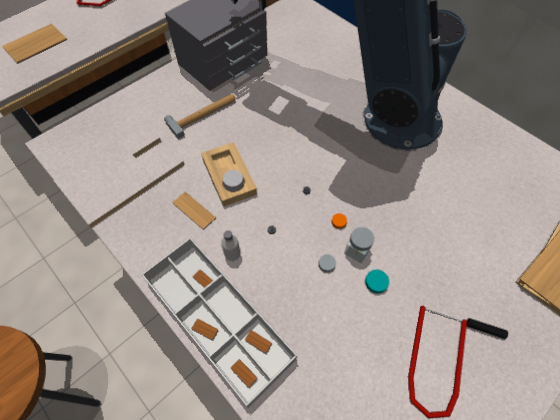

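View pics/top0.png

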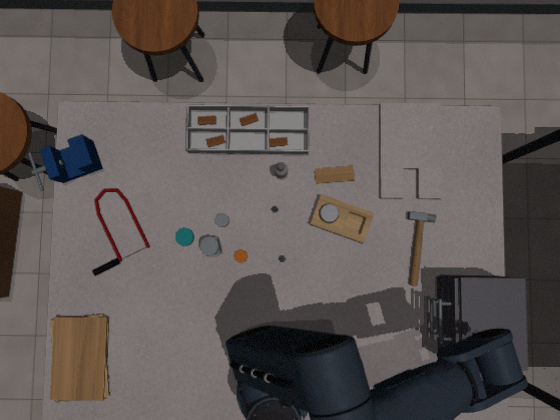

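Candidates for the cap: grey one on the glass jar, scene (362,238)/top (209,245); loose smaller grey disc, scene (327,263)/top (222,220); orange, scene (340,220)/top (241,257); turquoise, scene (377,281)/top (185,237). By the description it's the larger grey one, on the jar. I'll check this in a close crop.

```bash
python3 - <<'E'
from h import *
s=cv2.imread("pics/scene0.png");t=cv2.imread("pics/top0.png")
def crop(im,u,v,w,h,k): return cv2.resize(im[v:v+h,u:u+w],None,fx=k,fy=k,interpolation=cv2.INTER_CUBIC)
a=crop(s,330,210,50,70,8);b=crop(t,190,225,40,40,7);c=crop(t,305,190,80,56,5)
o=np.zeros((600,800,3),np.uint8);o[:560,:400]=a;o[:280,400:680]=b;o[300:580,400:800]=c
cv2.imwrite("pics/crop1.png",o)
def tri(us,ut):
    o1,d1=ray("scene",us);o2,d2=ray("top",ut)
    A=np.stack([d1,-d2],1);k=np.linalg.lstsq(A,o2-o1,rcond=None)[0];p,q=o1+k[0]*d1,o2+k[1]*d2
    return (p+q)/2,np.linalg.norm(p-q)
print("tri captop",tri((362.5,237),(208.2,243.2)))
print("captop scene",at_z("scene",(363,237),86.5),"top",at_z("top",(208.2,243),86.5))
print("pocket",at_z("scene",(226.9,160.8),12),at_z("top",(353.4,223.8),12))
print("tin top",at_z("scene",(233,179),56),at_z("top",(328.5,213),56))
# block top corners from silhouettes
for n in("scene","top"):
    r=manip.camera(n)
    for d in manip.silhouettes("block",n)[:1]:
        m=d["pixels"].astype(np.uint8)
        ct=max(cv2.findContours(m,0,1)[0],key=cv2.contourArea)
        P=np.array([at_z(n,p[0],34)[:2] for p in ct],np.float32)
        print(n,cv2.minAreaRect(P))
    for d in manip.silhouettes("cap",n)[:4]: print("cap",np.round(d["extent"],1),d["p"],d["pixels"].sum(), np.argwhere(d["pixels"]).mean(0)[::-1])
    for d in manip.silhouettes("jar",n)[:2]: print("jar",np.round(d["extent"],1),d["p"],d["pixels"].sum())
E
```

```text
tri captop (array([468.87677991, 215.01028101,  96.42489012]), np.float64(2.528851575634872))
captop scene [462.19989404 214.85302204  86.5       ] top [470.40412016 215.36494424  86.5       ]
pocket [ 532.1326821  -252.09990405   12.        ] [ 541.77527523 -251.16626413   12.        ]
tin top [ 577.5170664  -161.74773006   56.        ] [ 572.69788754 -164.93142425   56.        ]
scene ((564.7353515625, -203.39755249023438), (205.7218017578125, 107.3060073852539), 71.1669921875)
cap [316.3 251.5 337.3 276.1] 0.69 260 [326.45       263.10769231]
cap [363.4 269.7 393.3 295.7] 0.64 479 [376.71816284 281.28601253]
cap [347.6 228.5 376.1 252.3] 0.6 463 [361.65658747 238.93304536]
cap [329.  210.  344.9 226.5] 0.47 197 [338.47208122 219.96954315]
jar [346.5 238.9 367.1 263.7] 0.63 239
top ((559.6519775390625, -210.73028564453125), (188.12400817871094, 108.5947494506836), 72.12533569335938)
cap [200.8 233.5 219.5 256.7] 0.76 288 [209.54513889 245.31597222]
cap [321.2 204.5 335.6 222.5] 0.67 256 [329.23046875 212.64453125]
cap [218.  210.1 226.3 228.2] 0.6 112 [222.25       219.64285714]
cap [174.9 233.5 194.5 247.3] 0.5 234 [184.63675214 236.26068376]
jar [310.9 193.4 376.1 242.3] 0.4 1684
```

View pics/crop1.png

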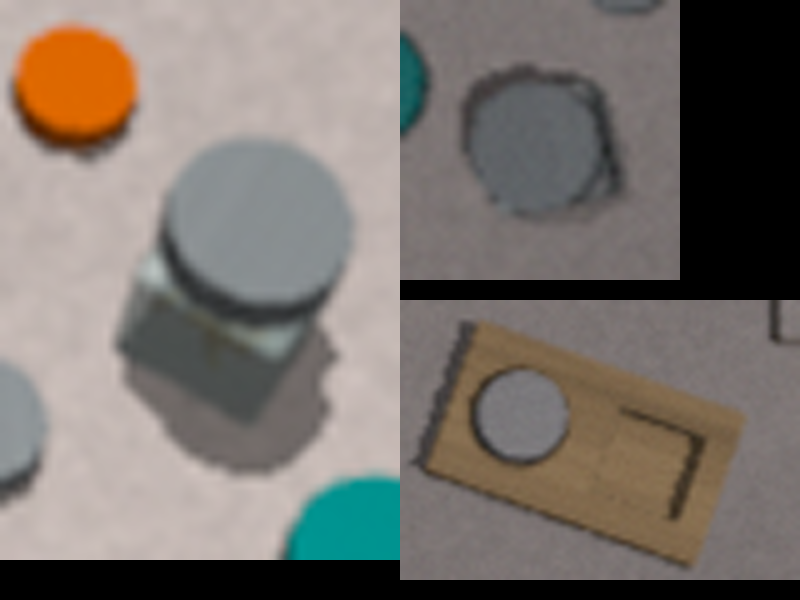

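The crop confirms the choice: the large grey cap sits on the square glass jar at scene (362,238). Its front base edge runs from about (345,253) to (361,262). The block's square pocket is at top (353,224). Next I fit the block and the jar yaw from the corner pixels.

```bash
cat >> h.py <<'E'
def down(psi): return np.pi*np.array([np.cos(psi/2),np.sin(psi/2),0])
def wrap(a): return (a+np.pi/2)%np.pi-np.pi/2
E
python3 - <<'E'
from h import *
from scipy.optimize import least_squares
T=lambda x,y:((x-400)/5+305-.4,(y-300)/5+190-.4)
C=np.array([at_z("top",T(*p),34)[:2] for p in[(478,322),(745,413),(692,567),(425,468)]])
print(C.round(1).tolist(), [np.linalg.norm(C[i]-C[i-1]).round(1) for i in range(4)])
c0=C.mean(0)
def corners(p):
    c,s=np.cos(p[2]),np.sin(p[2]);R=np.array([[c,-s],[s,c]])
    return np.array([[52.5,92.5],[52.5,-92.5],[-52.5,-92.5],[-52.5,92.5]])@R.T+p[:2]
r=least_squares(lambda p:(corners(p)-C).ravel(),[*c0,-.3]);b=r.x
print("block",b,np.degrees(b[2]),r.fun.round(1))
c,s=np.cos(b[2]),np.sin(b[2]);print("pocket",b[:2]+43*np.array([s,-c]),"tin",b[:2]+47*np.array([-s,c]))
S=lambda x,y:(x/8+330-.44,y/8+210-.44)
T2=lambda x,y:((x-400)/7+190-.43,y/7+225-.43)
for n,z,a,q in[("scene",0,S(120,345),S(250,420)),("scene",60,S(130,285),S(280,355)),("top",60,T2(590,85),T2(620,190))]:
    P,Q=at_z(n,a,z),at_z(n,q,z);d=Q-P;print(n,z,P.round(1),Q.round(1),np.linalg.norm(d).round(1),np.degrees(np.arctan2(d[1],d[0])).round(1)%90)
print("captop",at_z("scene",S(258,222),86.5),at_z("top",T2(536,147),86.5))
print("turq",at_z("top",(184.6,236.3),20),"orange",at_z("top",(241,257),20),"smallgrey",at_z("top",(222.2,219.6),20))
E
```

```text
[[636.5, -139.5], [579.1, -313.7], [478.5, -279.2], [540.4, -105.7]] [np.float64(101.9), np.float64(183.4), np.float64(106.4), np.float64(184.2)]
block [ 5.58633589e+02 -2.09525714e+02 -3.31350989e-01] -18.98501321796582 [ 1.9  0.4 -1.  -0.4  0.4 -0.7 -1.3  0.7]
pocket [ 544.64479324 -250.18667342] tin [ 573.92366752 -165.08234027]
scene 0 [490.4 194.5   0. ] [478.9 242.1   0. ] 48.9 13.599999999999994
scene 60 [498.6 195.   60. ] [482.  243.5  60. ] 51.3 18.900000000000006
top 60 [491.4 192.4  60. ] [443.8 177.6  60. ] 49.9 17.30000000000001
captop [465.04053874 213.39658651  86.5       ] [462.37917614 212.64594925  86.5       ]
turq [492.69964186 302.71201855  20.        ] orange [427.68811357 116.48322813  20.        ] smallgrey [549.21097967 180.75880761  20.        ]
```

```bash
python3 - <<'E'
from h import *
R=np.radians; x,y=464,213
manip.reach([x,y,180],down(R(107)))
print(manip.move_linear([x,y,32],vel=120,contact_N=10), manip.observe()["tool_pos"])
manip.grasp(20); o=manip.observe(); print(o["grip_width"],o["grip_force"],o["t"])
manip.release()
manip.move_linear([x,y,110],vel=150)
manip.reach([x,y,110],down(R(17)))
print(manip.move_linear([x,y,32],vel=120,contact_N=10))
manip.grasp(50); o=manip.observe(); print(o["grip_width"],o["grip_force"],o["t"],o["contact_force"])
manip.move_linear([x,y,60],vel=60); o=manip.observe(); print(o["grip_width"],o["contact_force"],o["t"])
for n in("scene","top"): cv2.imwrite(f"pics/{n}1.png",manip.camera(n))
a=cv2.imread("pics/scene1.png")[190:310,290:410];b=cv2.imread("pics/top1.png")[190:290,160:260]
cv2.imwrite("pics/l1.png",np.hstack([cv2.resize(a,(400,400)),cv2.resize(b,(400,400))]))
E
```

```text
False [464.36658391 213.14341478  32.56393131]
57.76035950714283 20.27988048736006 6.2583
False
57.108162972709046 51.38793448917568 9.8833 [-0.78611631 -3.20848067  8.14732438]
57.210689344586676 [-0.53216129  0.05436822 -4.34379507] 10.5
```

View pics/l1.png

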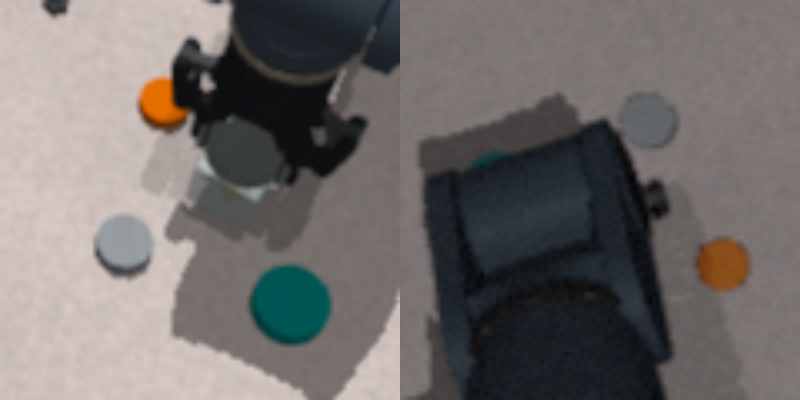

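The second look shows the jar held squarely between the fingers at scene crop (245,165). The width of 57 mm means the pad tops caught the cap, not the body. I'll set it down and grip lower for true yaw alignment.

```bash
python3 - <<'E'
from h import *
R=np.radians; x,y=464,213
print(manip.move_linear([x,y,31],vel=40,contact_N=4), manip.observe()["tool_pos"])
manip.release()
manip.move_linear([x,y,23],vel=60)
manip.grasp(30); o=manip.observe(); print(o["grip_width"],o["grip_force"],o["t"],o["tool_pos"])
if o["grip_width"]>56:
    manip.release(); manip.move_linear([x,y,15],vel=60)
    manip.grasp(30); o=manip.observe(); print(o["grip_width"],o["grip_force"],o["t"],o["tool_pos"])
E
```

```text
True [463.56170036 212.81227972  32.7942904 ]
57.99192200245517 31.374656232073903 12.325 [464.09571597 212.96093618  23.29309472]
57.82723564776586 31.325691556558013 13.3667 [464.09135372 213.03786413  15.26115463]
```

```bash
python3 - <<'E'
from h import *
im=manip.camera("scene"); cv2.imwrite("pics/l2.png",cv2.resize(im[205:280,310:410],(800,600),interpolation=cv2.INTER_CUBIC))
for X in([464,213,86.5],[464,213,0],[464,213,15]): print(X,proj("scene",X))
print(manip.tip_of("cap_top","scene")[:2],manip.tip_of("jar","scene")[:2])
E
```

```text
[464, 213, 86.5] [361.96451137 236.95213427]
[464, 213, 0] [356.29690692 251.1852818 ]
[464, 213, 15] [357.22358196 248.85709294]
[{'uv': [378.5, 282.6], 'p': 0.98}, {'uv': [322.4, 262.1], 'p': 0.79}] [{'uv': [357.1, 250.7], 'p': 0.77}]
```

View pics/l2.png

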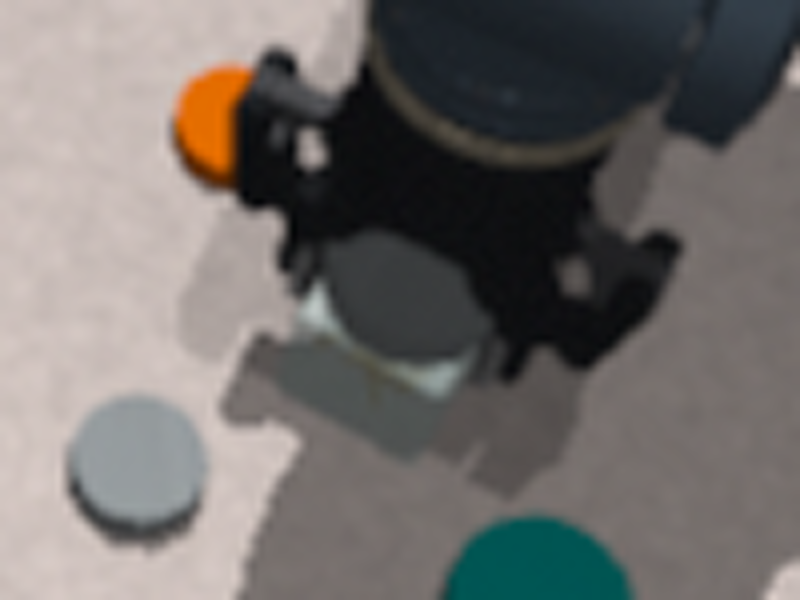

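```bash
python3 - <<'E'
from h import *
o=manip.observe();print(o["grip_width"],o["t"],o["tool_pos"])
f=lambda X:((proj("scene",X)-[310,205])*8).round()
for r in(30,40):
  for z in(15,25,40,55,70):
    c=np.array([464,213])+r*np.array([-.292,.956])
    print(r,z,f([*(c+11*np.array([.956,.292])),z]),f([*(c-11*np.array([.956,.292])),z]))
print("shoulder corners",[f([464+27*(a*.956-b*.292),213+27*(a*.292+b*.956),z]) for z in(0,60) for a,b in((1,1),(1,-1))])
E
```

```text
57.81200857224372 13.5167 [464.11334405 213.0354414   15.26136385]
30 15 [448. 419.] [474. 366.]
30 25 [453. 407.] [480. 354.]
30 40 [462. 388.] [489. 334.]
30 55 [471. 369.] [498. 315.]
30 70 [480. 349.] [508. 294.]
40 15 [476. 433.] [502. 380.]
40 25 [482. 421.] [508. 368.]
40 40 [491. 403.] [518. 348.]
40 55 [500. 383.] [527. 329.]
40 70 [509. 364.] [537. 309.]
shoulder corners [array([411., 472.]), array([263., 396.]), array([444., 398.]), array([289., 320.])]
```

The jar sits between the pads, roughly aligned with the predicted corners (shoulder at crop (440,395) against predicted (444,398)). I'll regrip on the cap at mid height, carry the jar over the pocket and look.

```bash
python3 - <<'E'
from h import *
R=np.radians; x,y=464,213
manip.release(); manip.move_linear([x,y,40],vel=80); manip.grasp(60)
o=manip.observe(); print(o["grip_width"],o["t"],o["tool_pos"])
manip.move_linear([x,y,170],vel=150)
px,py=544.6,-250.2
manip.reach([px,py,170],down(R(71)))
manip.move_linear([px,py,100],vel=150)   # jar base ~60, 26 above block top
o=manip.observe(); print(o["grip_width"],o["t"],o["tool_pos"],o["contact_force"],o["qpos"].round(2))
for n in("scene","top"): cv2.imwrite(f"pics/{n}3.png",manip.camera(n)); print(n,[(d["uv"],d["p"]) for d in manip.tip_of("cap_top",n)[:3]])
p=o["tool_pos"]; print(proj("scene",[p[0],p[1],p[2]+46.5]), proj("top",[p[0],p[1],p[2]+46.5]))
im=cv2.imread("pics/scene3.png"); cv2.imwrite("pics/l3.png",cv2.resize(im[125:215,185:305],(800,600),interpolation=cv2.INTER_CUBIC))
E
```

```text
56.49625258912657 14.7417 [463.83050516 212.95196748  40.1880569 ]
56.53692962156118 18.0917 [ 545.15752153 -250.19129549  100.76063009] [ 0.43812032 -0.19039977 -3.36007687] [-0.51  0.56  1.61 -0.    0.97 -0.18]
scene [([324.2, 263.3], 0.76), ([339.3, 216.1], 0.64), ([376.3, 282.6], 0.62)]
top [([241.2, 258.1], 0.64), ([222.0, 218.1], 0.62), ([183.2, 235.7], 0.55)]
[218.24338068 133.9671597 ] [359.38879715 219.96560328]
```

View pics/l3.png

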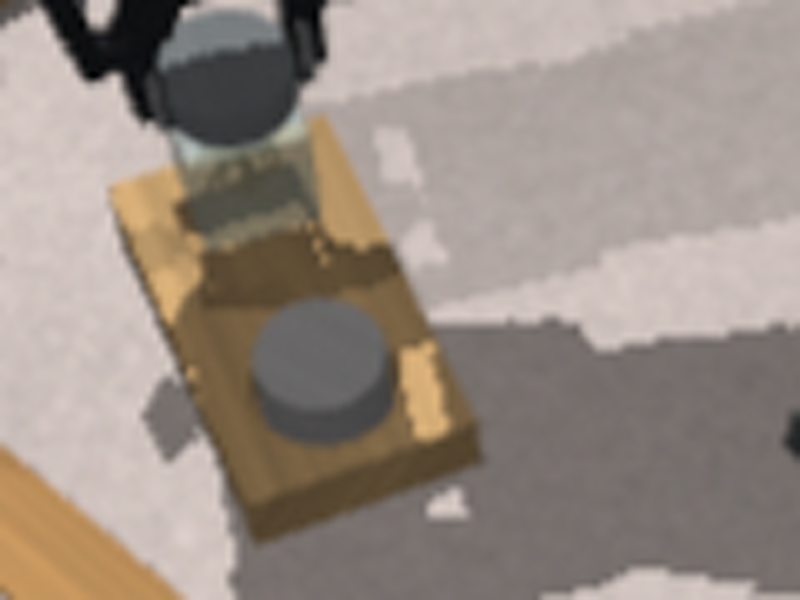

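The view shows the jar over the square pocket, with the cap centre near crop (224,59) against a predicted (222,60), so the scene calibration is good. The block's top corners are at crop (110,187), (322,115), (478,422), (258,500). I fit the block from both views.

```bash
python3 - <<'E'
from h import *
from scipy.optimize import least_squares
k=800/120
S=lambda x,y:(x/k+185-.42,y/k+125-.42)
T=lambda x,y:((x-400)/5+305-.4,(y-300)/5+190-.4)
def cor(p,z=34):
    c,s=np.cos(p[2]),np.sin(p[2]);R=np.array([[c,-s],[s,c]])
    return [[*(R@v+p[:2]),z] for v in np.array([[52.5,92.5],[52.5,-92.5],[-52.5,-92.5],[-52.5,92.5]])]
# scene order: +x+y , +x-y, -x-y, -x+y
us=np.array([S(258,500),S(110,187),S(322,115),S(478,422)]);ut=np.array([T(*p) for p in[(478,322),(745,413),(692,567),(425,468)]])
fs=lambda p:(np.array([proj("scene",X) for X in cor(p)])-us).ravel()
ft=lambda p:(np.array([proj("top",X) for X in cor(p)])-ut).ravel()
for n,f in(("scene",fs),("top",ft),("both",lambda p:np.r_[fs(p),ft(p)])):
    r=least_squares(f,[558,-209,-.33]);b=r.x;c,s=np.cos(b[2]),np.sin(b[2])
    print(n,b.round(1),np.degrees(b[2]).round(1),"pocket",(b[:2]+43*np.array([s,-c])).round(1),"rms",np.sqrt((r.fun**2).mean()).round(2))
for X in((225,58),):print("cap",at_z("scene",S(*X),147.3))
# jar front edges visible: shoulder & bottom
for z,a,q in((120,(180,165),(312,120)),(60,(205,248),(320,215))):
    P,Q=at_z("scene",S(*a),z),at_z("scene",S(*q),z);d=Q-P;print(z,P.round(1),Q.round(1),np.degrees(np.arctan2(d[1],d[0])).round(1))
E
```

```text
scene [ 5.585e+02 -2.103e+02 -3.000e-01] -18.3 pocket [ 545.  -251.2] rms 0.56
top [ 5.586e+02 -2.095e+02 -3.000e-01] -19.0 pocket [ 544.7 -250.2] rms 0.3
both [ 5.586e+02 -2.099e+02 -3.000e-01] -18.6 pocket [ 544.8 -250.6] rms 0.48
cap [ 543.4694169  -251.91362611  147.3       ]
120 [ 581.  -240.4  120. ] [ 525.7 -221.5  120. ] 161.2
60 [ 577.9 -240.6   60. ] [ 529.9 -220.4   60. ] 157.2
```

```bash
python3 - <<'E'
from h import *
R=np.radians; c=np.array([545.,-250.5])
manip.move_linear([*c,78],down(R(71.4)),vel=80)
u=np.array([np.cos(R(-18.6)),np.sin(R(-18.6))]);v=np.array([-u[1],u[0]])
ok=False
for dx,dy,da in[(0,0,0),(0,0,-3),(0,0,3),(2,0,0),(-2,0,0),(0,2,0),(0,-2,0),(2,2,0),(-2,-2,0),(2,-2,0),(-2,2,0)]:
    p=c+dx*u+dy*v
    if (dx,dy,da)!=(0,0,0): manip.move_linear([*p,77],down(R(71.4+da)),vel=60)
    hit=manip.move_linear([*p,51.5],vel=25,contact_N=5)
    o=manip.observe(); print(dx,dy,da,hit,o["tool_pos"].round(1),o["contact_force"].round(1),o["ft_torque"].round(2),round(o["t"],2))
    if o["tool_pos"][2]<57: ok=True;break
    if o["t"]>30: break
print(ok,o["grip_width"])
cv2.imwrite("pics/l4.png",cv2.resize(manip.camera("scene")[125:215,185:305],(800,600),interpolation=cv2.INTER_CUBIC))
E
```

```text
0 0 0 True [ 545.  -250.3   52.3] [-0.1  1.1  4.4] [ 0.14 -0.01 -0.01] 19.68
True 56.73551596504073
```

View pics/l4.png

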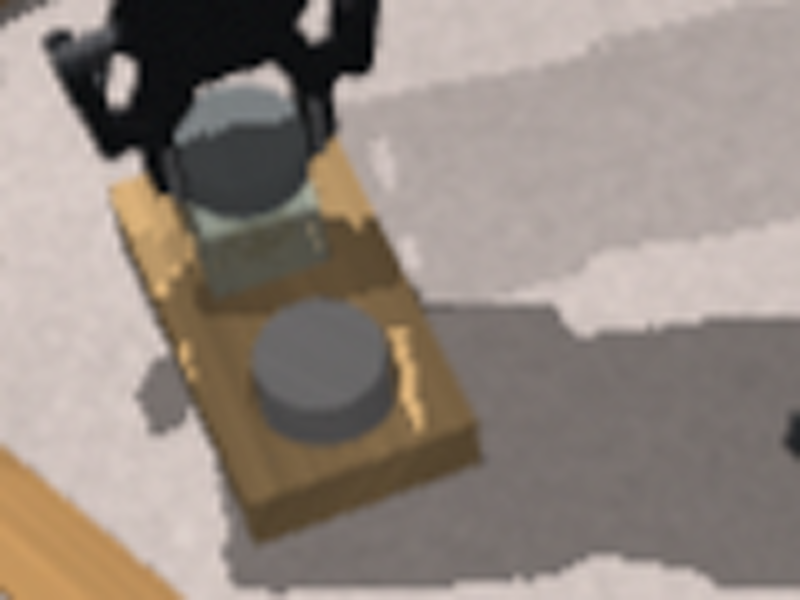

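The view shows the jar seated at crop (260,240), with the TCP at 52.3 mm, exactly floor level. The tin hasn't moved. Now I regrip the cap high enough that the tips clear the jar's shoulder, then unscrew in force-watched steps.

```bash
python3 - <<'E'
from h import *
R=np.radians; c=[545.,-250.5]
manip.release()
manip.move_linear([*c,70],vel=60); f0=manip.observe()["contact_force"]
manip.grasp(110); o=manip.observe(); print("w",o["grip_width"],o["grip_force"],f0.round(1),o["contact_force"].round(1),round(o["t"],2))
if o["grip_width"]<55: raise SystemExit("no cap")
z=70-.4
for th in range(6,73,6):
    if th<=54: z+=2*6/48
    manip.move_linear([*c,z],down(R(71.4+th)),vel=20)
    o=manip.observe(); fz=o["contact_force"][2]-f0[2]
    print(th,round(z,2),o["tool_pos"].round(1),o["contact_force"].round(1),o["ft_torque"].round(2),round(o["grip_width"],2),round(o["t"],2))
    if fz<1: z-=.3
    elif fz>20: z+=.3
    if o["t"]>36 or abs(fz)>60: break
cv2.imwrite("pics/l5.png",cv2.resize(manip.camera("scene")[125:215,185:305],(800,600),interpolation=cv2.INTER_CUBIC))
E
```

```text
w 0.3350372120101872 29.99730818453827 [-0.7  0.6 -0.3] [-27.4   7.7  62.1] 21.36no cap
```

The fingers closed over the cap, so at this opening the tips stand about 33 mm behind the TCP. That agrees with the pictures. I'll release, check the state and regrip lower.

```bash
python3 - <<'E'
from h import *
c=[545.,-250.5]
manip.release(); o=manip.observe(); print(o["contact_force"].round(1),o["tool_pos"].round(1))
print(manip.move_linear([*c,45],vel=60,contact_N=10)); f0=manip.observe()["contact_force"]
manip.grasp(60); o=manip.observe(); print("w",o["grip_width"],o["grip_force"],f0.round(1),o["contact_force"].round(1),o["tool_pos"].round(1),round(o["t"],2))
im=manip.camera("scene"); cv2.imwrite("pics/l5.png",cv2.resize(im[125:215,185:305],(800,600),interpolation=cv2.INTER_CUBIC))
E
```

```text
[0.4 0.2 0.4] [ 544.8 -250.4   69.7]
False
w 56.94031276742769 62.625050051137805 [ 0.7 -0.1 -0.4] [-2.7  1.6  6.1] [ 545.1 -250.6   45.8] 23.08
```

View pics/l5.png

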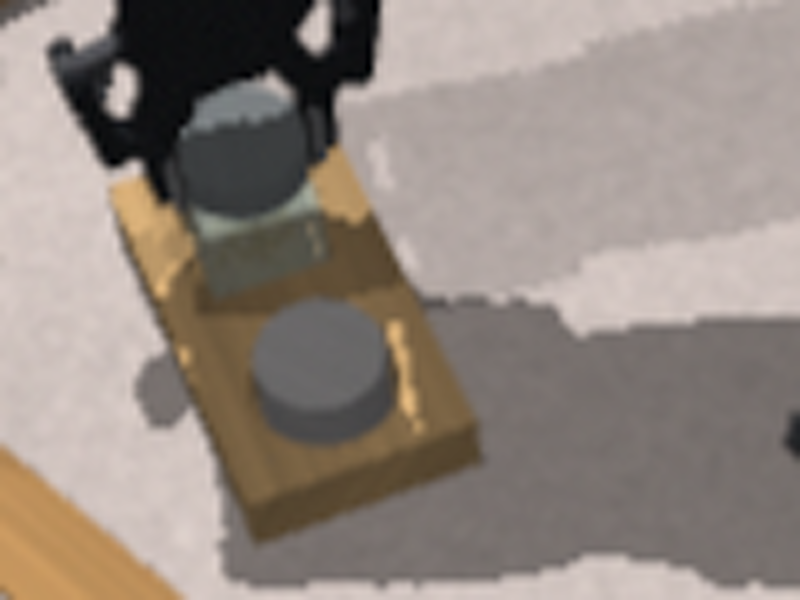

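The jar hasn't moved (crop (260,240)) and the cap is gripped. Now the unscrewing.

```bash
python3 - <<'E'
from h import *
R=np.radians; c=[545.,-250.5]
manip.grasp(100); o=manip.observe(); print(o["grip_width"],o["contact_force"].round(1),round(o["t"],2))
z=44.8
for th in range(8,73,8):
    if th<=48: z+=2*8/48
    manip.reach([*c,z],down(R(71.4+th)))
    o=manip.observe(); fz=o["contact_force"][2]
    print(th,round(z,2),o["tool_pos"].round(1),o["contact_force"].round(1),o["ft_torque"].round(2),round(o["grip_width"],2),round(o["t"],2))
    if fz<2: z-=.4
    elif fz>20: z+=.3
    if o["t"]>35 or abs(fz)>60: break
E
```

```text
55.92480295358925 [-3.6  1.2  9.4] 23.35
8 45.13 [ 545.5 -250.8   46.1] [-0.3  0.1  6.1] [0.06 0.23 0.09] 56.14 23.61
16 45.47 [ 545.6 -251.    46.5] [-0.5  0.8  5.5] [-0.04  0.21  0.1 ] 55.92 23.87
24 45.8 [ 545.6 -251.    46.8] [-1.1 -0.7  7.1] [-0.13  0.21  0.13] 56.01 24.12
32 46.13 [ 545.6 -251.    47.1] [ 0.1 -0.1  6.4] [-0.17  0.17  0.09] 56.19 24.38
40 46.47 [ 545.5 -250.8   47.4] [-0.8  0.1  6.5] [0.03 0.24 0.08] 55.93 24.64
48 46.8 [ 545.3 -250.8   47.6] [-0.3 -0.6  5.3] [0.   0.23 0.03] 55.97 24.9
56 46.8 [ 545.2 -250.7   47.5] [-1.5 -0.1  6.3] [-0.05  0.42  0.03] 56.14 25.16
64 46.8 [ 545.  -250.7   47.5] [-2.7  0.3  5.5] [-0.05  0.46  0.04] 56.0 25.42
72 46.8 [ 545.  -250.7   47.5] [-2.9 -0.5  6.1] [-0.06  0.46  0.09] 55.87 25.68
```

```bash
python3 - <<'E'
from h import *
c=[545.,-250.5]
for z in (48.5,51):
    manip.move_linear([*c,z],vel=20); manip.hold(.15); o=manip.observe(); print(o["tool_pos"].round(1),o["contact_force"].round(2),o["ft_torque"].round(2),round(o["grip_width"],2),round(o["t"],2))
cv2.imwrite("pics/l6.png",cv2.resize(manip.camera("scene")[125:215,185:305],(800,600),interpolation=cv2.INTER_CUBIC))
E
```

```text
[ 545.  -250.6   48.6] [-2.12 -1.7   2.8 ] [-0.23  0.36 -0.  ] 55.98 26.07
[ 544.9 -250.4   50.9] [-1.01 -0.11  0.16] [-0.09  0.28  0.01] 56.16 26.5
```

View pics/l6.png

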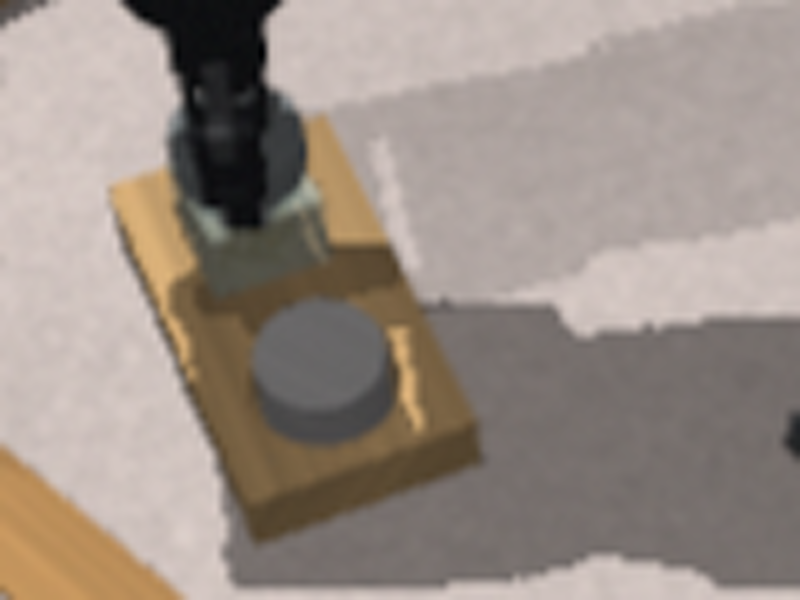

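The cap is coming away: the jar is still seated at crop (260,240) and there's almost no vertical force. Lifting clear.

```bash
python3 - <<'E'
from h import *
c=[545.,-250.5]
manip.move_linear([*c,83],vel=40); manip.hold(.2); o=manip.observe(); print(o["tool_pos"].round(1),o["contact_force"].round(2),o["ft_torque"].round(2),round(o["grip_width"],2),round(o["t"],2))
a=manip.camera("scene")[110:215,190:290]; b=manip.camera("top")[180:250,300:390]
cv2.imwrite("pics/l7.png",np.hstack([cv2.resize(a,(500,525),interpolation=cv2.INTER_CUBIC),np.vstack([cv2.resize(b,(300,233)),np.zeros((292,300,3),np.uint8)])]))
E
```

```text
[ 544.9 -250.4   82.7] [ 0.87 -0.04 -0.91] [-0.02  0.03  0.01] 56.16 27.7
```

View pics/l7.png

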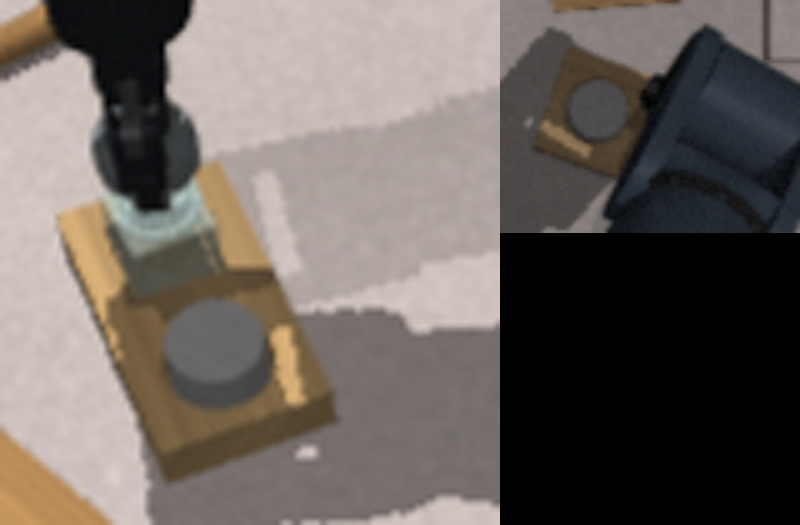

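The cap is held about 23 mm over the rim. The open neck shows at crop (165,205), the jar is seated and the tin is untouched. Handing in.

```bash
python3 -c "
from station import manip
print(manip.finish_job())"
```

```text
the job is handed in; nothing more can be done
None
```

The job is handed in at about 28 s: the jar is down in the square pocket and its cap, unscrewed by about 72°, is held about 23 mm above the open mouth; on the way, one mis-set grip closed the fingers on top of the cap and pressed it with about 62 N, moving nothing that I could see.

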